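# Make up two sampling kits

## Task

Make up the two sampling kits. The larger tray, with two square pockets and a long lane, gets two sample bottles, one standing in each square pocket, and the mechanical pencil lying in the lane; the smaller tray, with only two square pockets, gets one sample bottle and the countdown timer, each standing in its own pocket (either one). Everything must end up fully down on the tray floors and released, and no bottle may be knocked over on the way.

Things in the scene. Friction and masses are not known exactly. Their poses are not given: they have to be found in the camera images.
- large_tray: larger grey plastic tray, fixed, 168 (x) x 184 (y) mm plus a 5 mm rim, 14 high; walls and floor 4 thick, dividers 13 high. Origin: centre of underside, z up. Two square pockets 86 x 86 mm, centres x +37, y +45 and -45. Long lane 70 (x) x 176 (y) mm on the -x side (towards the robot), centre x -45, y 0. The lane is easier to reach with a gripper while no bottle stands in the pockets
- small_tray: smaller grey plastic tray, fixed, 94 (x) x 184 (y) mm plus a 5 mm rim, 14 high; walls and floor 4 thick, divider 13 high. Origin: centre of underside, z up. Two square pockets 86 x 86 mm, centres x 0, y +45 and -45
- bottle_a: cream-white closed sample bottle, white ribbed screw cap, standing upright; body 56 mm diameter, cap 48 mm diameter from 71 to 97 mm height, 97 mm tall, about 0.1 kg. The three bottles are alike and interchangeable. Origin: centre of the underside, z up.
- bottle_b: cream-white closed sample bottle, white ribbed screw cap, standing upright; body 56 mm diameter, cap 48 mm diameter from 71 to 97 mm height, 97 mm tall, about 0.1 kg. The three bottles are alike and interchangeable. Origin: centre of the underside, z up.
- bottle_c: cream-white closed sample bottle, white ribbed screw cap, standing upright; body 56 mm diameter, cap 48 mm diameter from 71 to 97 mm height, 97 mm tall, about 0.1 kg. The three bottles are alike and interchangeable. Origin: centre of the underside, z up.
- timer: countdown timer, white case standing upright, display and buttons on its front (-x) face; 56 mm deep (x) at its 4 mm foot, 65 wide (y), 60 tall, about 0.07 kg. Its upright sides are 64 mm apart (y): take it from above across this width. Origin: centre of the underside, z up
- pencil: mechanical pencil, grey and black, lying on the worktop, 143 mm long (its y), barrel 8 mm wide where gripped (12 mm over the clip) and 10 mm high, 20 g, may be turned up to about 0.25 rad from the robot's y. Origin: under the middle of its length, at the underside as it lies; y along its length
Mind the look-alikes: they are no part of the job. Of the things shaped like the pencil, the grey one is meant.

How it is judged:
By the outcome, as a careful person would: the job done as asked, in the order asked, and still so for the second after the job is handed in, with the robot touching nothing.
It also fails if it takes over 125 s, if anything falls off the work surface, if the arm or the gripper's body presses on something with over 40 N, if the wrist force passes 120 N, or if a joint passes its speed limit or range.

## Robot

A 6-joint arm with a two-finger parallel gripper is mounted at the origin on a cart in front of the work surface, level with it; the furniture and walls round the work are solid. World frame = base frame: x ahead of the robot, y to its left, z up, the work surface at z = 0. Lengths are in m, angles in rad, forces in N, time in s.
With the tool pointing down it reaches from about 0.225 to 0.725 m from the base axis. Payload 3.1 kg.
Tool frame: the origin (TCP) lies on the centre line of the jaws, within the pads' length; the fingertips stand 8 mm ahead of it and the grasp point (between the pads) lies 11 mm behind it; z points along the fingers, y is the line along which they close (so a half turn about z gives the same grasp; the last joint's range is limited). The gripper opens to 85 mm and grips with 20 to 120 N. Pads are 22 mm wide; open, the fingers measure 114 mm over their backs; the gripper's body (76 mm by 85 mm) begins 54 mm behind the grasp point. The pads swing forward as they close: fully open they stand 13 mm farther back than shut.
Start: joints at [-1.262, 0.048, 0.099, 1.622, 0, 1.443], TCP at [0.222, -0.476, 0.239] pointing down, gripper open.
Joint ranges: [-2.91, 2.91], [-0.99, 1.94], [-1.21, 1.42], [-2.12, 2.29], [-1.49, 1.47], [-3.14, 3.14]. Speed limits (rad/s): [2.79, 2.79, 3.14, 3.14, 3.14, 3.14].

## Interface

Orientations are given as [roll, pitch, yaw] about the fixed x, y, z axes, in that order (R = Rz(yaw) Ry(pitch) Rx(roll)).
In Python, from workcell import env, eyes gives the robot as it stands.
- The arm moves only by the tool carry_out, never from a script. Its argument "targets" is a list that holds one entry, the list of rows, each a list of 6 numbers: the shift along the tool's x, y, z in mm, then the turn, a rotation vector about the tool's x, y, z in degrees. A call has 1 to 12 rows; each row shifts and turns the commanded pose from where the row before left it, along the tool's axes as they then stand; what a row does not reach is not made up. A row lasts 1/10 s, in which the tool goes at most 50 mm and 8.59 degrees, less where a joint would pass 70% of its speed; a pose out of reach is approached as far as the arm can. A call with a gripper value outside its range is refused whole. "grip" is the finger opening in mm, from 0 to 85.4, set as the call begins (left out, the last holds). The fingers move at their own pace and stop on an object; "force" is the grip in N (left out, the last holds). Time passes only in rows, so rows that do not move let the fingers close. It gives the time, the measured TCP pose, the force, the opening and the grip force at its end, in the units of the state.
- env.get_state(): the state, without advancing time (a new reading comes with each control period).
- eyes.read_camera(name): name is "side" or "top"; returns the picture (420x560x3 uint8, red, green, blue); there is no depth.
- eyes.camera_model(name): a dict with "fx", "fy", "cx", "cy" (pixels), "k1" (the pictures are not rectified: a ray, as slopes to the right and down, at radius r is drawn at 1 + k1 r^2 times it, then the intrinsics apply), "rvec" (rotation vector, rad) and "tvec" (3), from world to camera coordinates, as OpenCV has them. Camera axes: x right, y down, z forward; pixel columns grow to the right and rows downward; lengths in m; the calibration is good to about 2 mm. A picture is of the moment at which its call begins. camera_model takes no time and is no camera call.
- env.sign_off(): hands the job in; it is judged then, once.
The state is a dict: "t": time; "joint_pos": joint angles; "qvel": joint speeds; "joint_efforts": joint torques, N m; "tcp_pos": TCP position; "tcp_rot": TCP orientation; "contact_force": force on the tool from outside, world axes, zero at the start; "moment": the same for the moment, N m; "opening": finger opening in m; "grip_force": force on a finger pad.
Only numpy, scipy, OpenCV 4.12 (cv2) and the standard library are available. Lean on these libraries where they do the work, as an engineer would, in place of code of your own. Each camera call takes 0.05 s, during which the arm holds its last target. There are 200 camera calls.

## Working session

There is one attempt and no reset: what is moved stays moved. The work goes in short steps, Python scripts to look and compute and a tool call to move; the robot and the scene stay as the last step left them, time stands still between calls to the robot, and variables do not carry over. Pictures are saved under pics/ and viewed, at most 14 in all, crops included, and the job is handed in when it is done.

Besides the shell and the picture viewer there is one more tool, called after "Emit:" by a JSON object that holds its "method" and its "body". carry_out: Moves the arm, as the interface text tells. Its arguments: {"type":"object","properties":{"targets":{"type":"array","items":{"type":"array","items":{"type":"array","items":{"type":"number"}}}},"grip":{"type":"number"},"force":{"type":"number"}},"required":["targets"]}

```bash
mkdir -p pics; cat > h.py <<'E'
import numpy as np, cv2
from workcell import env, eyes
def cam(n):
    m=eyes.camera_model(n);R=cv2.Rodrigues(np.array(m["rvec"],float))[0];return m,R,np.array(m["tvec"],float).ravel()
def ray(n,u,v):
    m,R,t=cam(n);d=np.array([(u-m["cx"])/m["fx"],(v-m["cy"])/m["fy"]]);s=d.copy()
    for _ in range(30): s=d/(1+m["k1"]*(s@s))
    return -R.T@t, R.T@np.array([s[0],s[1],1])
def at(n,u,v,z):
    o,d=ray(n,u,v);return (o+d*(z-o[2])/d[2]).round(4)
def proj(n,P):
    m,R,t=cam(n);c=R@np.array(P,float)+t;s=c[:2]/c[2];s=s*(1+m["k1"]*(s@s));return np.array([m["fx"]*s[0]+m["cx"],m["fy"]*s[1]+m["cy"]]).round(1)
def snap(n,f,crop=None,scale=1):
    im=eyes.read_camera(n);cv2.imwrite("pics/raw_"+f,im[:,:,::-1])
    if crop: im=im[crop[1]:crop[3],crop[0]:crop[2]]
    cv2.imwrite("pics/"+f,cv2.resize(im[:,:,::-1],None,fx=scale,fy=scale,interpolation=cv2.INTER_CUBIC));return im
E
python3 - <<'E'
from h import *
snap("top","t0.png",None,1.42);snap("side","s0.png",None,1.42)
for n in("top","side"): print(n,eyes.camera_model(n),ray(n,280,210))
s=env.get_state();print(s)
E
```

```text
top {'fx': 527.9565850676573, 'fy': 527.9565850676573, 'cx': 275.4365686102744, 'cy': 210.91330638983484, 'k1': -0.08320101209289149, 'rvec': array([ 2.10384402, -2.1236823 ,  0.21093662]), 'tvec': array([0.07566231, 0.55610554, 1.28954023])} (array([0.28680871, 0.06765286, 1.37515672]), array([ 0.20219429, -0.00658925, -0.97936293]))
side {'fx': 384.87722818735557, 'fy': 384.87722818735557, 'cx': 275.6809509557775, 'cy': 209.48495551264358, 'k1': 0.0289579635184777, 'rvec': array([ 0.31699399, -2.72570819,  1.26008001]), 'tvec': array([0.54903533, 0.04874578, 1.17762023])} (array([0.30743184, 0.96965632, 0.80985038]), array([ 0.18609414, -0.73965272, -0.64684661]))
{'t': 0.1, 'joint_pos': array([-1.26176027e+00,  4.86677083e-02,  9.77268868e-02,  1.62199916e+00,
        1.61043347e-05,  1.44299074e+00]), 'qvel': array([ 0.00138003, -0.00067061,  0.0026974 ,  0.00192121,  0.00067806,
       -0.00097931]), 'joint_efforts': array([ 2.44490249e-03, -3.39852118e+01,  3.20935643e+01,  1.59015827e-02,
       -8.99893894e-05,  5.47240163e-06]), 'tcp_pos': array([ 0.22194081, -0.47518137,  0.23822502]), 'tcp_rot': array([-3.13946854e+00, -2.89198196e-04,  4.36841323e-01]), 'contact_force': array([-1.5413964 ,  0.12779514,  0.11509856]), 'moment': array([0.01123688, 0.0237328 , 0.01017746]), 'grip_force': 0.0, 'opening': 0.08521408419915856}
```

View pics/t0.png

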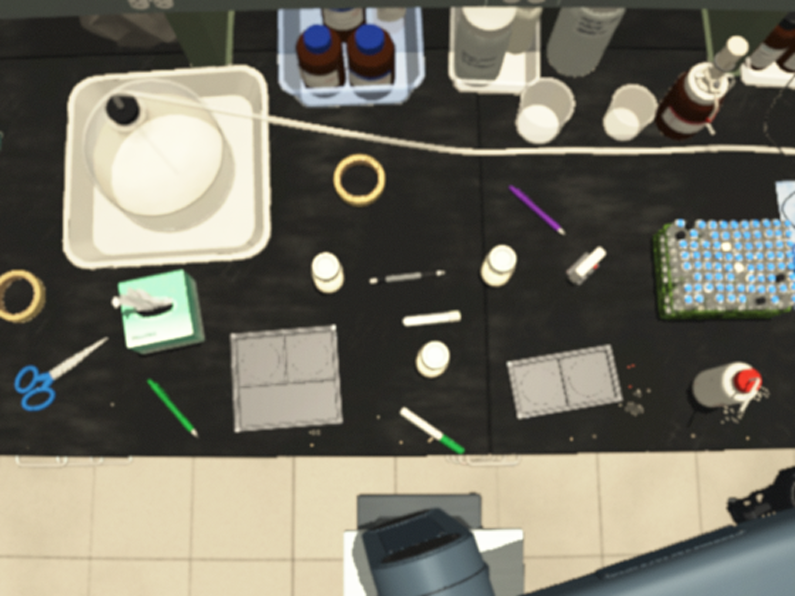

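View pics/s0.png

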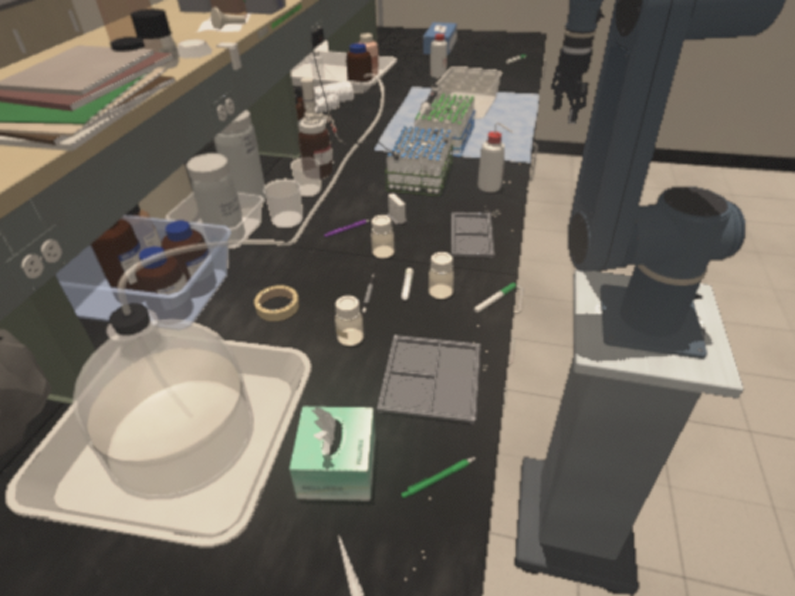

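The top view shows bottles at scaled pixels (326,270), (499,265) and (433,358), the grey pencil at (407,276) and the timer at (586,264). The large tray is at (287,378) and the small tray at (565,382). Next I enlarge both views to measure.

```bash
python3 - <<'E'
import cv2
for f,c,s,o in(("t0",(155,165,445,310),2.75,"t1"),("s0",(230,120,370,300),3.3,"s1")):
    im=cv2.imread(f"pics/raw_{f}.png")[c[1]:c[3],c[0]:c[2]]
    cv2.imwrite(f"pics/{o}.png",cv2.resize(im,None,fx=s,fy=s,interpolation=cv2.INTER_CUBIC))
E
```

```text
(no output)
```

View pics/t1.png

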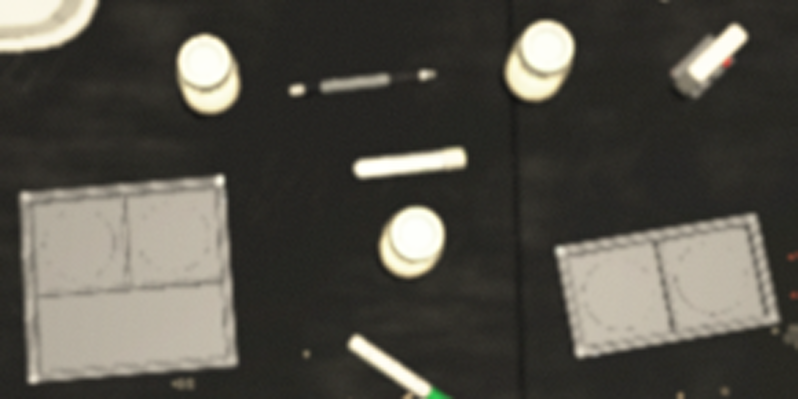

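View pics/s1.png

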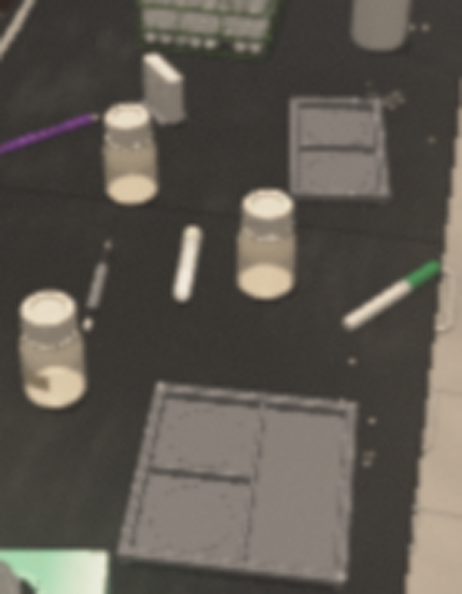

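The enlarged crops show cap tops in t1 at (206,62), (546,48) and (416,235). The pencil ends are at (290,90) and (436,73), and the timer's top strip runs from (697,80) to (742,30). I also have the tray rim corners. Next I compute positions and check the fits.

```bash
cat > m.py <<'E'
from h import *
T=lambda u,v,z:at("top",155+u/2.75,165+v/2.75,z)
S=lambda u,v,z:at("side",230+u/3.3,120+v/3.3,z)
for n,a,b in(("A",(206,62),(49,310)),("B",(546,48),(129,119)),("C",(416,235),(268,206))):
    print(n,T(*a,.097),S(*b,.097))
for n,c,w in(("L",[(22,190),(222,177),(237,366),(32,382)],(.178,.194)),("S",[(556,248),(755,214),(779,322),(579,357)],(.104,.194))):
    P=np.array([T(*p,.014)[:2] for p in c]);d=[np.linalg.norm(P[i]-P[(i+1)%4]).round(3) for i in range(4)]
    v=P[0]+P[3]-P[1]-P[2];w2=P[0]+P[1]-P[2]-P[3]
    print(n,P.mean(0).round(4),d,"yaw",np.arctan2(-v[0],v[1]).round(3),np.arctan2(w2[1],w2[0]).round(3))
for n,c in(("Ls",[(157,384),(357,402),(342,580),(121,556)]),("Ss",[(291,97),(381,97),(388,196),(291,194)])):
    P=np.array([S(*p,.014)[:2] for p in c]);print(n,P.mean(0).round(4),P.tolist())
a,b=T(290,90,.005),T(436,73,.005);print("pencil",(a+b)/2,np.linalg.norm(a-b),np.arctan2(-(a-b)[0],(a-b)[1]))
a,b=S(87,325,.005),S(109,243,.005);print("pencil s",(a+b)/2,np.linalg.norm(a-b),np.arctan2(-(a-b)[0],(a-b)[1]))
print("timer top strip",T(697,80,.06),T(742,30,.06))
print("timer side top",S(147,57,.06),S(182,78,.06),"foot",S(185,118,0),S(158,122,0))
E
python3 m.py; python3 - <<'E'
import cv2,numpy as np
a=cv2.imread("pics/raw_t0.png")[163:213,385:435];b=cv2.imread("pics/raw_s0.png")[127:167,260:300]
cv2.imwrite("pics/tm.png",np.hstack([cv2.resize(x,(395,395),interpolation=cv2.INTER_CUBIC) for x in(a,b)]))
E
```

```text
A [0.6092 0.1835 0.097 ] [0.606  0.1927 0.097 ]
B [ 0.6193 -0.1258  0.097 ] [ 0.6153 -0.1159  0.097 ]
C [ 0.4495 -0.0038  0.097 ] [0.4482 0.0045 0.097 ]
L [0.4221 0.2629] [np.float64(0.191), np.float64(0.179), np.float64(0.191), np.float64(0.182)] yaw 0.064 0.082
S [ 0.4102 -0.2446] [np.float64(0.194), np.float64(0.104), np.float64(0.193), np.float64(0.104)] yaw 0.155 0.165
Ls [0.4198 0.2668] [[0.5155, 0.1784], [0.3388, 0.1622], [0.3273, 0.3554], [0.4977, 0.3711]]
Ss [ 0.4088 -0.241 ] [[0.4754, -0.3282], [0.3719, -0.3494], [0.3436, -0.152], [0.4444, -0.1343]]
pencil [0.61135 0.0392  0.005  ] 0.1426446283601314 0.10887662384536533
pencil s [0.6089 0.0417 0.005 ] 0.12847988169359434 0.10292142912314191
timer top strip [ 0.5969 -0.2719  0.06  ] [ 0.6449 -0.3178  0.06  ]
timer side top [ 0.6446 -0.307   0.06  ] [ 0.5938 -0.2687  0.06  ] foot [ 0.5929 -0.2793  0.    ] [ 0.6221 -0.2643  0.    ]
```

View pics/tm.png

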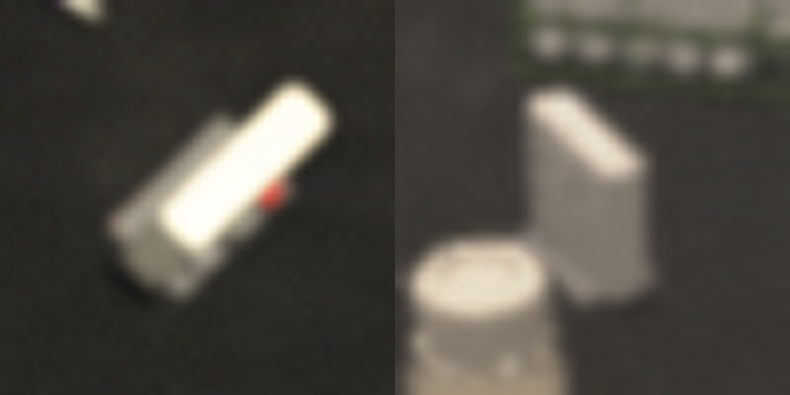

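The top and side views agree to a few mm, the tray sizes match, and the pencil measures 142.6 mm. The zoom shows the timer's red button facing (-x,-y), which puts its yaw near +0.8 rad. I start by turning the tool to the pencil's yaw.

Emit:
{"method": "carry_out", "body": {"targets": [[[0, 0, 0, 0, 0, -7.9], [0, 0, 0, 0, 0, -7.9], [0, 0, 0, 0, 0, -7.9], [0, 0, 0, 0, 0, -7.9], [0, 0, 0, 0, 0, -7.9], [0, 0, 0, 0, 0, -7.9], [0, 0, 0, 0, 0, -7.9], [0, 0, 0, 0, 0, -7.9], [0, 0, 0, 0, 0, -8.0]]], "grip": 40, "force": 30}}

```text
t: 1.0
tcp_pos: [0.222, -0.4754, 0.2386]
tcp_rot: [-3.141, -0.001, 1.685]
contact_force: [0.3, -0.9, -0.0]
opening: 0.0399
grip_force: 0.0
```

```bash
cat >> m.py <<'E'
M=lambda u,v,z:at("top",385+u/7.9,163+v/7.9,z)
N=lambda u,v,z:at("side",260+u/9.875,127+v/9.875,z)
print("T foot back-left",M(112,225,0),"front-left",M(180,298,0),"strip corners",M(160,215,.06),M(200,250,.06),M(335,125,.06),M(290,80,.06),"back right",M(225,115,.0),"red",M(272,195,.03))
print("S foot",N(650-395,290,0),N(575-395,300,0))
E
python3 m.py|tail -2
cat > go.py <<'E'
from h import *;import sys
# python3 go.py x y z -> shift in tool axes (mm), current yaw
from scipy.spatial.transform import Rotation as Ro
s=env.get_state();R=Ro.from_euler("xyz",s["tcp_rot"]).as_matrix()
print("t",s["t"],"tcp",s["tcp_pos"].round(4),s["tcp_rot"].round(3),"j",s["joint_pos"].round(2))
print("shift mm",(1000*R.T@(np.array(sys.argv[1:4],float)-s["tcp_pos"])).round(1))
E
python3 go.py .611 .041 .1
```

```text
T foot back-left [ 0.6184 -0.2627  0.    ] front-left [ 0.5928 -0.2845  0.    ] strip corners [ 0.6072 -0.2642  0.06  ] [ 0.5954 -0.2767  0.06  ] [ 0.6371 -0.324   0.06  ] [ 0.6525 -0.3101  0.06  ] back right [ 0.6569 -0.304   0.    ] red [ 0.6211 -0.31    0.03  ]
S foot [ 0.5929 -0.2748  0.    ] [ 0.6201 -0.2617  0.    ]
t 1.0 tcp [ 0.222  -0.4754  0.2386] [-3.141e+00 -1.000e-03  1.685e+00] j [-1.26  0.05  0.1   1.62 -0.    0.19]
shift mm [468.4 445.5 139.1]
```

Emit:
{"method": "carry_out", "body": {"targets": [[[20, 19, 0, 0, 0, 0], [40, 38, 0, 0, 0, 0], [40, 38, 0, 0, 0, 0], [40, 38, 0, 0, 0, 0], [40, 38, 0, 0, 0, 0], [40, 38, 0, 0, 0, 0], [40, 38, 0, 0, 0, 0], [40, 38, 5, 0, 0, 0], [40, 38, 10, 0, 0, 0], [40, 38, 20, 0, 0, 0], [40, 38, 30, 0, 0, 0], [30, 28, 30, 0, 0, 0]]]}}

```text
t: 2.2
tcp_pos: [0.5616, -0.0298, 0.1554]
tcp_rot: [3.139, 0.001, 1.68]
contact_force: [0.5, -0.6, 1.0]
opening: 0.0399
grip_force: 0.0
```

```bash
python3 go.py .611 .041 .0115
```

```text
t 2.2 tcp [ 0.5616 -0.0298  0.1554] [3.139e+00 1.000e-03 1.680e+00] j [-0.17  0.14  0.03  1.46  0.    1.29]
shift mm [ 65.   56.5 143.9]
```

Emit:
{"method": "carry_out", "body": {"targets": [[[18, 18, 20, 0, 0, 0], [0, 0, 0, 0, 0, 0], [0, 0, 0, 0, 0, 0], [0, 0, 0, 0, 0, 0]]]}}

```text
t: 2.6
tcp_pos: [0.5759, -0.0128, 0.1365]
tcp_rot: [3.141, 0.001, 1.679]
contact_force: [-0.4, -0.2, -0.4]
opening: 0.04
grip_force: 0.0
```

```bash
python3 go.py .611 .041 .0115; python3 -c "
from h import *
snap('top','t2.png',(230,150,390,250),5)"
```

```text
t 2.6 tcp [ 0.5759 -0.0128  0.1365] [3.141e+00 1.000e-03 1.679e+00] j [-0.14  0.18  0.04  1.43 -0.    1.32]
shift mm [ 49.8  40.6 125. ]
```

View pics/t2.png

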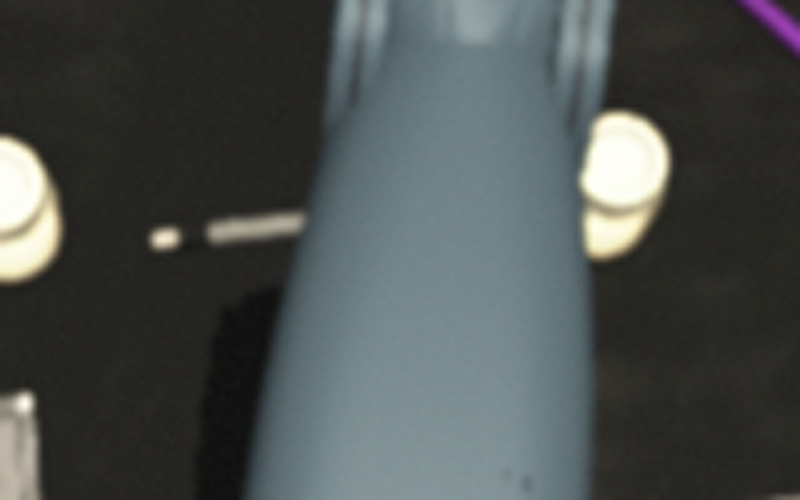

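The arm hides most of the pencil. Its left part, around (180,235), is unmoved. The lost distance came from rows longer than 50 mm, so I'll keep rows shorter and descend.

Emit:
{"method": "carry_out", "body": {"targets": [[[25, 20, 10, 0, 0, 0], [25, 20, 20, 0, 0, 0], [0, 0, 30, 0, 0, 0], [0, 0, 30, 0, 0, 0], [0, 0, 15, 0, 0, 0], [0, 0, 0, 0, 0, 0], [0, 0, 0, 0, 0, 0], [0, 0, 10, 0, 0, 0], [0, 0, 6, 0, 0, 0], [0, 0, 3, 0, 0, 0], [0, 0, 0, 0, 0, 0], [0, 0, 0, 0, 0, 0]]]}}

```text
t: 3.85
tcp_pos: [0.6102, 0.0422, 0.0115]
tcp_rot: [-3.142, -0.0, 1.68]
contact_force: [-0.5, -0.5, -0.0]
opening: 0.0401
grip_force: 0.0
```

```bash
python3 go.py .611 .041 .0105; python3 -c "
from h import *
print(proj('side',[.611,.041,.005]))
snap('side','s2.png',(210,160,310,235),8)"
```

```text
t 3.85 tcp [0.6102 0.0422 0.0115] [-3.142 -0.     1.68 ] j [-0.04  0.34 -0.02  1.21  0.    1.42]
shift mm [-1.3  0.7  1. ]
[259.3 205.4]
```

View pics/s2.png

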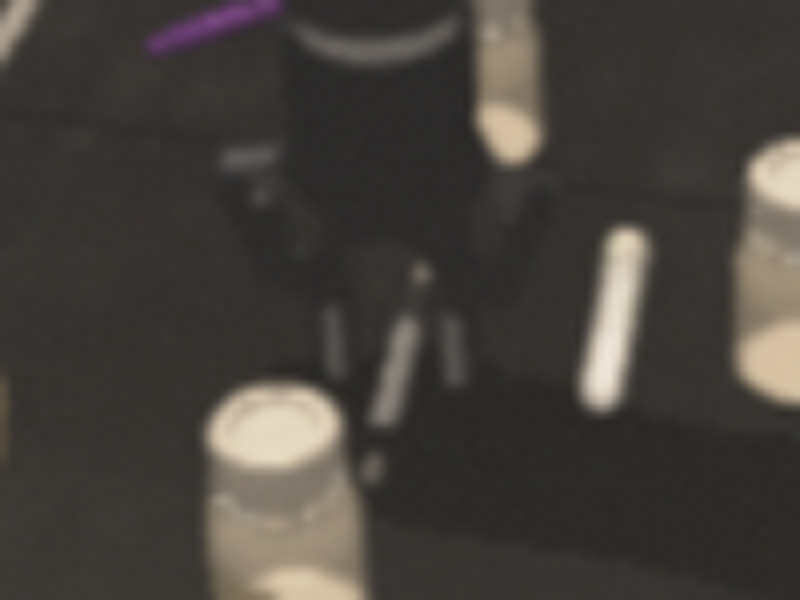

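The fingers at (335,340) and (455,350) straddle the pencil centrally, so I close on it.

Emit:
{"method": "carry_out", "body": {"targets": [[[0, 0, 0, 0, 0, 0], [0, 0, 0, 0, 0, 0], [0, 0, 0, 0, 0, 0], [0, 0, 0, 0, 0, 0], [0, 0, 0, 0, 0, 0], [0, 0, 0, 0, 0, 0], [0, 0, -10, 0, 0, 0], [0, 0, -20, 0, 0, 0], [0, 0, -30, 0, 0, 0], [0, 0, -30, 0, 0, 0], [0, 0, -30, 0, 0, 0], [0, 0, 0, 0, 0, 2.1]]], "grip": 0, "force": 30}}

```text
t: 5.1
tcp_pos: [0.6135, 0.042, 0.1383]
tcp_rot: [3.131, 0.001, 1.642]
contact_force: [1.5, -0.3, 0.1]
opening: 0.0068
grip_force: 31.3
```

Emit:
{"method": "carry_out", "body": {"targets": [[[0, 0, 0, 0, 0, 0], [0, 0, 0, 0, 0, 0]]]}}

```text
t: 5.3
tcp_pos: [0.6096, 0.0422, 0.131]
tcp_rot: [-3.14, -0.0, 1.644]
contact_force: [-1.0, 0.8, -1.0]
opening: 0.0071
grip_force: 31.3
```

```bash
python3 go.py .376 .262 .135
```

```text
t 5.3 tcp [0.6096 0.0422 0.131 ] [-3.14  -0.     1.644] j [-0.04  0.28  0.14  1.44  0.    1.46]
shift mm [ 236.2 -217.1   -3.7]
```

Emit:
{"method": "carry_out", "body": {"targets": [[[5, -14, 0, 0, 0, 0], [13, -26, 0, 0, 0, 0], [25, -26, 0, 0, 0, 0], [25, -26, 0, 0, 0, 0], [28, -26, 0, 0, 0, 0], [28, -26, 0, 0, 0, 0], [28, -20, 0, 0, 0, 0], [28, -20, 0, 0, 0, 0], [28, -18, 0, 0, 0, 0], [18, -10, 0, 0, 0, 0], [10, -5, 0, 0, 0, 0], [0, 0, 0, 0, 0, 0]]]}}

```text
t: 6.5
tcp_pos: [0.3757, 0.2624, 0.1306]
tcp_rot: [-3.14, 0.001, 1.645]
contact_force: [-0.1, -0.8, 0.1]
opening: 0.0067
grip_force: 31.3
```

Emit:
{"method": "carry_out", "body": {"targets": [[[0, 0, 10, 0, 0, 0], [0, 0, 25, 0, 0, 0], [0, 0, 25, 0, 0, 0], [0, 0, 0, 0, 0, 0], [0, 0, 0, 0, 0, 0]]]}}

```text
t: 7.0
tcp_pos: [0.3765, 0.2608, 0.0706]
tcp_rot: [-3.139, 0.001, 1.641]
contact_force: [0.7, 0.1, 0.5]
opening: 0.0066
grip_force: 31.3
```

```bash
python3 go.py .376 .262 .0165; python3 -c "
from h import *
snap('side','s3.png',(250,190,390,295),5.5);snap('top','t3.png',(150,200,310,320),4.5)"
```

```text
t 7.0 tcp [0.3765 0.2608 0.0706] [-3.139e+00  1.000e-03  1.641e+00] j [ 0.46 -0.09 -0.38  1.29 -0.    1.96]
shift mm [ 1.3 -0.3 54.1]
```

View pics/s3.png

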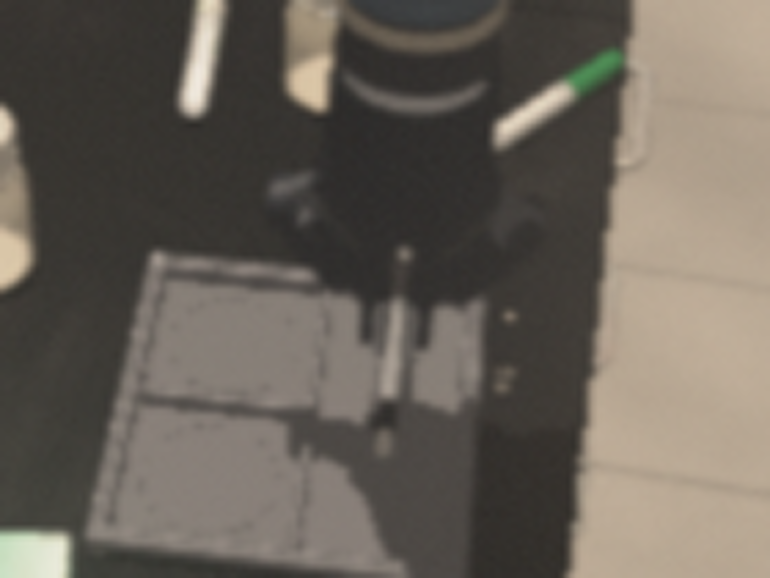

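The pencil hangs level and parallel to the lane, roughly centred between the divider (about 315) and the rim (about 480). I lower and release it.

Emit:
{"method": "carry_out", "body": {"targets": [[[0, 0, 15, 0, 0, 0], [0, 0, 20, 0, 0, 0], [0, 0, 10, 0, 0, 0], [0, 0, 5, 0, 0, 0], [0, 0, 4, 0, 0, 0], [0, 0, 1, 0, 0, 0], [0, 0, 0, 0, 0, 0], [0, 0, 0, 0, 0, 0]]]}}

```text
t: 7.9
tcp_pos: [0.3773, 0.2622, 0.0171]
tcp_rot: [3.14, -0.0, 1.643]
contact_force: [-0.4, 0.3, 0.3]
opening: 0.0067
grip_force: 31.3
```

Emit:
{"method": "carry_out", "body": {"targets": [[[0, 0, 0, 0, 0, 0], [0, 0, 0, 0, 0, 0], [0, 0, 0, 0, 0, 0], [0, 0, 0, 0, 0, 0], [0, 0, -5, 0, 0, 0], [0, 0, -15, 0, 0, 0], [0, 0, -40, 0, 0, 0], [0, 0, -40, 0, 0, 0], [0, 0, -40, 0, 0, 0], [0, 0, -40, 0, 0, 0], [0, 0, 0, 0, 0, 0], [0, 0, 0, 0, 0, 0]]], "grip": 20}}

```text
t: 9.1
tcp_pos: [0.3777, 0.2624, 0.1983]
tcp_rot: [3.138, -0.001, 1.643]
contact_force: [-0.9, 1.1, -0.7]
opening: 0.0201
grip_force: 0.0
```

```bash
python3 go.py .6085 .187 .180
```

```text
t 9.1 tcp [0.3777 0.2624 0.1983] [ 3.138e+00 -1.000e-03  1.643e+00] j [ 0.46 -0.13 -0.16  1.54 -0.    1.96]
shift mm [-91.8 224.7  18.9]
```

Emit:
{"method": "carry_out", "body": {"targets": [[[-5, 14, 0, 0, 0, 0], [-11, 28, 0, 0, 0, 0], [-13, 32, 0, 0, 0, 0], [-13, 32, 0, 0, 0, 0], [-13, 32, 0, 0, 0, 0], [-13, 32, 0, 0, 0, 0], [-13, 28, 0, 0, 0, 0], [-8, 20, 0, 0, 0, 0], [-3, 7, 10, 0, 0, 0], [0, 0, 20, 0, 0, 0], [0, 0, 0, 0, 0, 0], [0, 0, 0, 0, 0, 0]]], "grip": 85}}

```text
t: 10.3
tcp_pos: [0.6062, 0.1862, 0.1643]
tcp_rot: [-3.137, 0.0, 1.643]
contact_force: [-0.6, 1.1, -0.2]
opening: 0.0847
grip_force: 0.0
```

```bash
python3 go.py .6085 .187 .079;  python3 -c "
from h import *
a=snap('side','x.png',(210,180,330,300));b=cv2.imread('pics/raw_t3.png')[:,:,::-1]
b=eyes.read_camera('top')[200:320,150:270]
cv2.imwrite('pics/c4.png',cv2.resize(np.hstack([a,b])[:,:,::-1],(800,400),interpolation=cv2.INTER_CUBIC))"
```

```text
t 10.3 tcp [0.6062 0.1862 0.1643] [-3.137  0.     1.643] j [0.19 0.34 0.28 1.52 0.   1.69]
shift mm [ 0.7  2.8 85.3]
```

View pics/c4.png

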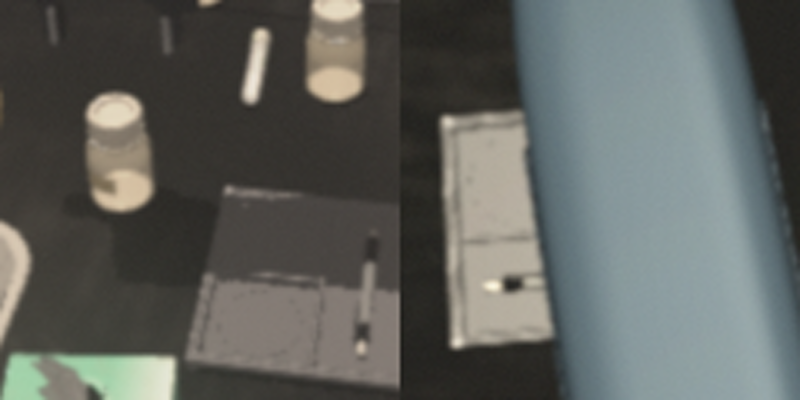

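The pencil lies within the lane on both sides, in the side view at (368,290) and in the top view with its end at (490,285). The open fingers straddle bottle A's column. I descend and grip.

Emit:
{"method": "carry_out", "body": {"targets": [[[1, 2.5, 20, 0, 0, 0], [0, 0, 25, 0, 0, 0], [0, 0, 20, 0, 0, 0], [0, 0, 12, 0, 0, 0], [0, 0, 6, 0, 0, 0], [0, 0, 2, 0, 0, 0], [0, 0, 0, 0, 0, 0], [0, 0, 0, 0, 0, 0]]], "force": 40}}

```text
t: 11.2
tcp_pos: [0.6111, 0.1877, 0.0829]
tcp_rot: [3.139, -0.0, 1.643]
contact_force: [0.0, -0.3, 0.2]
opening: 0.0851
grip_force: 0.0
```

Emit:
{"method": "carry_out", "body": {"targets": [[[0, 0, 0, 0, 0, 0], [0, 0, 0, 0, 0, 0], [0, 0, 0, 0, 0, 0], [0, 0, 0, 0, 0, 0], [0, 0, 0, 0, 0, 0], [0, 0, 0, 0, 0, 0], [0, 0, 0, 0, 0, 0], [0, 0, 0, 0, 0, 0]]], "grip": 40}}

```text
t: 12.0
tcp_pos: [0.6108, 0.1877, 0.0823]
tcp_rot: [3.14, -0.0, 1.643]
contact_force: [0.7, 0.7, 4.3]
opening: 0.0451
grip_force: 41.5
```

Emit:
{"method": "carry_out", "body": {"targets": [[[0, 0, -5, 0, 0, 0], [0, 0, -10, 0, 0, 0], [0, 0, -20, 0, 0, 0], [0, 0, -20, 0, 0, 0], [0, 0, -5, 0, 0, 0], [0, 0, 0, 0, 0, 0], [0, 0, 0, 0, 0, 0]]]}}

```text
t: 12.7
tcp_pos: [0.6096, 0.1873, 0.1402]
tcp_rot: [-3.14, 0.0, 1.643]
contact_force: [0.2, -0.3, -1.4]
opening: 0.0453
grip_force: 41.1
```

```bash
python3 go.py .4546 .3126 .142;  python3 -c "
from h import *
a=snap('side','s5.png',(200,170,320,290),5)"
```

```text
t 12.7 tcp [0.6096 0.1873 0.1402] [-3.14   0.     1.643] j [ 0.19  0.35  0.24  1.47 -0.    1.69]
shift mm [ 136.1 -145.6   -1.5]
```

View pics/s5.png

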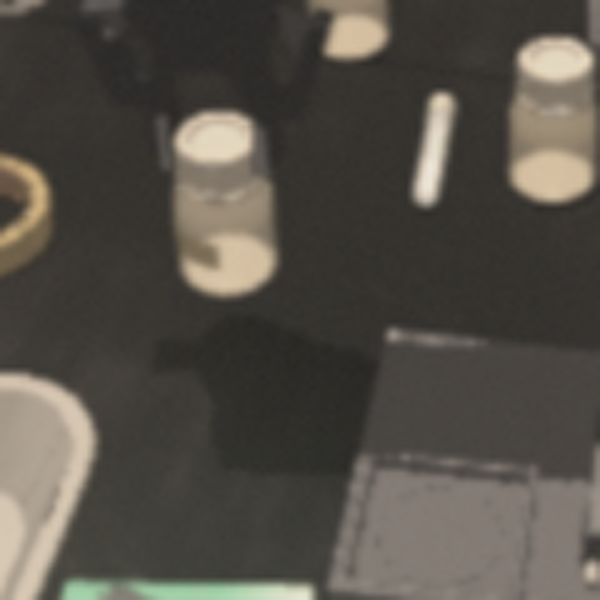

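```bash
python3 -c "
from h import *
print(at('side',243,197.4,.155), at('side',200+228/5,170+265/5,.058))
for y in (.187,.195,.2): print(proj('side',[.6096,y,.155]),proj('side',[.6096,y,.058]))"
```

```text
[0.6074 0.1905 0.155 ] [0.6081 0.1883 0.058 ]
[242.6 196.5] [245.2 222.6]
[241.8 198.3] [244.4 224.4]
[241.2 199.4] [243.9 225.6]
```

Bottle A is held upright and within about 2 mm of the tool axis, so I carry it to the +y pocket.

Emit:
{"method": "carry_out", "body": {"targets": [[[5, -5, 0, 0, 0, 0], [13, -14, 0, 0, 0, 0], [22, -24, 0, 0, 0, 0], [24, -26, 0, 0, 0, 0], [24, -26, 0, 0, 0, 0], [22, -24, 0, 0, 0, 0], [14, -15, 0, 0, 0, 0], [8, -8, 0, 0, 0, 0], [4, -4, 0, 0, 0, 0], [0, 0, 0, 0, 0, 0], [0, 0, 0, 0, 0, 0]]]}}

```text
t: 13.85
tcp_pos: [0.4555, 0.3122, 0.1413]
tcp_rot: [3.141, 0.0, 1.642]
contact_force: [-0.2, -0.4, -1.2]
opening: 0.0456
grip_force: 41.2
```

Emit:
{"method": "carry_out", "body": {"targets": [[[0, 0, 10, 0, 0, 0], [0, 0, 20, 0, 0, 0], [0, 0, 12, 0, 0, 0], [0, 0, 6, 0, 0, 0], [0, 0, 3, 0, 0, 0], [0, 0, 2, 0, 0, 0], [0, 0, 0, 0, 0, 0], [0, 0, 0, 0, 0, 0], [0, 0, 0, 0, 0, 0]]]}}

```text
t: 14.75
tcp_pos: [0.4553, 0.3129, 0.0892]
tcp_rot: [3.14, -0.001, 1.643]
contact_force: [0.3, 1.0, -1.1]
opening: 0.0454
grip_force: 41.2
```

Emit:
{"method": "carry_out", "body": {"targets": [[[0, 0, 1.5, 0, 0, 0], [0, 0, 1, 0, 0, 0], [0, 0, 0, 0, 0, 0], [0, 0, 0, 0, 0, 0]]]}}

```text
t: 15.15
tcp_pos: [0.455, 0.3129, 0.0863]
tcp_rot: [3.141, -0.0, 1.643]
contact_force: [0.2, -0.4, 1.6]
opening: 0.0452
grip_force: 41.4
```

Emit:
{"method": "carry_out", "body": {"targets": [[[0, 0, 0, 0, 0, 0], [0, 0, 0, 0, 0, 0], [0, 0, 0, 0, 0, 0], [0, 0, 0, 0, 0, 0], [0, 0, 0, 0, 0, 0], [0, 0, 0, 0, 0, 0], [0, 0, 0, 0, 0, 0], [0, 0, -5, 0, 0, 0], [0, 0, -20, 0, 0, 0], [0, 0, -40, 0, 0, 0], [0, 0, -40, 0, 0, 0], [0, 0, 0, 0, 0, 0]]], "grip": 85}}

```text
t: 16.35
tcp_pos: [0.4582, 0.3145, 0.1989]
tcp_rot: [3.129, -0.005, 1.643]
contact_force: [0.3, -0.6, 0.7]
opening: 0.0849
grip_force: 0.0
```

```bash
python3 go.py .449 -.001 .19
```

```text
t 16.35 tcp [0.4582 0.3145 0.1989] [ 3.129 -0.005  1.643] j [ 0.48  0.11  0.08  1.53 -0.    1.98]
shift mm [-314.   -32.     6.8]
```

Emit:
{"method": "carry_out", "body": {"targets": [[[-13, -1, 0, 0, 0, 0], [-30, -3, 0, 0, 0, 0], [-40, -4, 0, 0, 0, 0], [-45, -4, 0, 0, 0, 0], [-45, -4, 0, 0, 0, 0], [-45, -4, 0, 0, 0, 0], [-40, -4, 0, 0, 0, 0], [-30, -3, 0, 0, 0, 0], [-17, -1.5, 0, 0, 0, 0], [-8, -1, 10, 0, 0, 0], [0, 0, 20, 0, 0, 0], [0, 0, 0, 0, 0, 0]]]}}

```text
t: 17.55
tcp_pos: [0.4447, -0.0014, 0.1564]
tcp_rot: [-3.133, -0.002, 1.642]
contact_force: [-0.9, -0.2, -0.7]
opening: 0.0848
grip_force: 0.0
```

Emit:
{"method": "carry_out", "body": {"targets": [[[0, 0, 0, 0, 0, 0], [0, 0, 0, 0, 0, 0]]]}}

```text
t: 17.75
tcp_pos: [0.4479, -0.0012, 0.1611]
tcp_rot: [-3.142, -0.0, 1.644]
contact_force: [-1.3, 0.1, 0.3]
opening: 0.0848
grip_force: 0.0
```

```bash
python3 go.py .449 -.001 .081;  python3 -c "
from h import *
a=snap('side','x5.png',(240,170,360,290));b=eyes.read_camera('top')[200:320,150:270]
cv2.imwrite('pics/c5.png',cv2.resize(np.hstack([a,b])[:,:,::-1],(800,400),interpolation=cv2.INTER_CUBIC))"
```

```text
t 17.75 tcp [ 0.4479 -0.0012  0.1611] [-3.142 -0.     1.644] j [-0.15 -0.16 -0.25  1.48  0.    1.35]
shift mm [ 0.1  1.1 80.1]
```

View pics/c5.png

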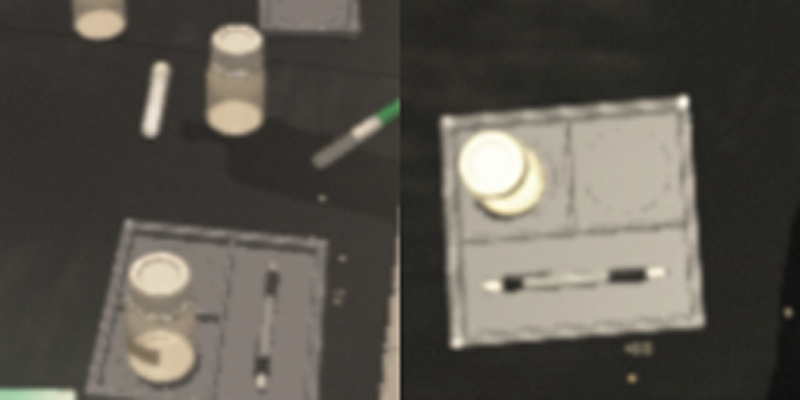

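Bottle A stands well inside its pocket with its base at (510,185) in the top half of the image. The pencil lies in the lane from (490,285) to (660,272). Next is bottle C.

Emit:
{"method": "carry_out", "body": {"targets": [[[0, 1, 20, 0, 0, 0], [0, 0, 25, 0, 0, 0], [0, 0, 18, 0, 0, 0], [0, 0, 10, 0, 0, 0], [0, 0, 5, 0, 0, 0], [0, 0, 1.5, 0, 0, 0], [0, 0, 0, 0, 0, 0], [0, 0, 0, 0, 0, 0]]]}}

```text
t: 18.65
tcp_pos: [0.4498, -0.0017, 0.0826]
tcp_rot: [3.14, 0.0, 1.643]
contact_force: [1.2, -0.3, 0.0]
opening: 0.0846
grip_force: 0.0
```

Emit:
{"method": "carry_out", "body": {"targets": [[[0, 0, 0, 0, 0, 0], [0, 0, 0, 0, 0, 0], [0, 0, 0, 0, 0, 0], [0, 0, 0, 0, 0, 0], [0, 0, 0, 0, 0, 0], [0, 0, 0, 0, 0, 0], [0, 0, 0, 0, 0, 0]]], "grip": 40}}

```text
t: 19.35
tcp_pos: [0.4495, -0.0017, 0.0822]
tcp_rot: [3.14, 0.0, 1.643]
contact_force: [-0.8, 0.0, 6.1]
opening: 0.0451
grip_force: 40.9
```

Emit:
{"method": "carry_out", "body": {"targets": [[[0, 0, -5, 0, 0, 0], [0, 0, -10, 0, 0, 0], [0, 0, -20, 0, 0, 0], [0, 0, -20, 0, 0, 0], [0, 0, -5, 0, 0, 0], [0, 0, 0, 0, 0, 0], [0, 0, 0, 0, 0, 0]]]}}

```text
t: 20.05
tcp_pos: [0.4484, -0.0015, 0.1405]
tcp_rot: [-3.14, -0.0, 1.643]
contact_force: [-0.9, -0.1, -1.8]
opening: 0.0453
grip_force: 41.1
```

```bash
python3 go.py .4612 .2218 .142
```

```text
t 20.05 tcp [ 0.4484 -0.0015  0.1405] [-3.14  -0.     1.643] j [-0.15 -0.15 -0.29  1.44  0.    1.35]
shift mm [221.8  28.9  -1.4]
```

Emit:
{"method": "carry_out", "body": {"targets": [[[8, 1, 0, 0, 0, 0], [18, 2, 0, 0, 0, 0], [30, 4, 0, 0, 0, 0], [38, 5, 0, 0, 0, 0], [38, 5, 0, 0, 0, 0], [34, 4.5, 0, 0, 0, 0], [26, 3.5, 0, 0, 0, 0], [16, 2, 0, 0, 0, 0], [9, 1, 0, 0, 0, 0], [4, 0.5, 0, 0, 0, 0], [0, 0, 0, 0, 0, 0], [0, 0, 0, 0, 0, 0]]]}}

```text
t: 21.25
tcp_pos: [0.4613, 0.2202, 0.1412]
tcp_rot: [-3.141, 0.001, 1.642]
contact_force: [0.8, -0.1, -1.4]
opening: 0.0452
grip_force: 41.1
```

Emit:
{"method": "carry_out", "body": {"targets": [[[0, 0, 10, 0, 0, 0], [0, 0, 20, 0, 0, 0], [0, 0, 12, 0, 0, 0], [0, 0, 6, 0, 0, 0], [0, 0, 4, 0, 0, 0], [0, 0, 2, 0, 0, 0], [0, 0, 1, 0, 0, 0], [0, 0, 0, 0, 0, 0], [0, 0, 0, 0, 0, 0], [0, 0, 0, 0, 0, 0]]]}}

```text
t: 22.25
tcp_pos: [0.4618, 0.221, 0.0869]
tcp_rot: [3.141, -0.0, 1.643]
contact_force: [-0.2, -0.2, -1.5]
opening: 0.045
grip_force: 41.1
```

Emit:
{"method": "carry_out", "body": {"targets": [[[0, 0, 0.7, 0, 0, 0], [0, 0, 0, 0, 0, 0], [0, 0, 0, 0, 0, 0]]]}}

```text
t: 22.55
tcp_pos: [0.4618, 0.221, 0.0863]
tcp_rot: [3.141, -0.0, 1.643]
contact_force: [-0.2, 0.8, 2.6]
opening: 0.0452
grip_force: 41.4
```

Emit:
{"method": "carry_out", "body": {"targets": [[[0, 0, 0, 0, 0, 0], [0, 0, 0, 0, 0, 0], [0, 0, 0, 0, 0, 0], [0, 0, 0, 0, 0, 0], [0, 0, 0, 0, 0, 0], [0, 0, 0, 0, 0, 0], [0, 0, 0, 0, 0, 0], [0, 0, -5, 0, 0, 0], [0, 0, -20, 0, 0, 0], [0, 0, -40, 0, 0, 0], [0, 0, -45, 0, 0, 0], [0, 0, 0, 0, 0, 0]]], "grip": 85}}

```text
t: 23.75
tcp_pos: [0.4652, 0.2222, 0.2039]
tcp_rot: [3.128, -0.003, 1.643]
contact_force: [0.2, 0.9, 0.1]
opening: 0.0852
grip_force: 0.0
```

Emit:
{"method": "carry_out", "body": {"targets": [[[0, 0, 0, 0, 0, 0], [0, 0, 0, 0, 0, 0]]]}}

```text
t: 23.95
tcp_pos: [0.461, 0.2208, 0.195]
tcp_rot: [-3.14, 0.0, 1.643]
contact_force: [-0.3, -0.1, -0.7]
opening: 0.085
grip_force: 0.0
```

```bash
python3 go.py .622 -.293 .2
```

```text
t 23.95 tcp [0.461  0.2208 0.195 ] [-3.14   0.     1.643] j [ 0.32  0.01 -0.03  1.53  0.    1.81]
shift mm [-524.   123.6   -5. ]
```

Emit:
{"method": "carry_out", "body": {"targets": [[[-20, 5, 0, 0, 0, 0], [-40, 9, 0, 0, 0, 0], [-47, 11, 0, 0, 0, 0], [-48, 11, 0, 0, 0, 0], [-48, 11, 0, 0, 0, 0], [-48, 11, 0, 0, 0, 0], [-48, 11, 0, 0, 0, 0], [-48, 11, 0, 0, 0, 0], [-48, 11, 0, 0, 0, 0], [-48, 11, 0, 0, 0, 0], [-46, 11, 0, 0, 0, 0], [-30, 9, 0, 0, 0, 0]]]}}

```text
t: 25.15
tcp_pos: [0.6195, -0.291, 0.1924]
tcp_rot: [-3.138, -0.002, 1.64]
contact_force: [1.2, 0.3, -0.5]
opening: 0.0851
grip_force: 0.0
```

Emit:
{"method": "carry_out", "body": {"targets": [[[-5, 2, 0, 0, 0, 8.1], [0, 0, 0, 0, 0, 8.1], [0, 0, 0, 0, 0, 8.1], [0, 0, 0, 0, 0, 8.1], [0, 0, 0, 0, 0, 8.1], [0, 0, 0, 0, 0, 8.1], [0, 0, 20, 0, 0, 0], [0, 0, 20, 0, 0, 0], [0, 0, 0, 0, 0, 0], [0, 0, 0, 0, 0, 0]]]}}

```text
t: 26.15
tcp_pos: [0.6216, -0.2921, 0.1535]
tcp_rot: [-3.137, 0.001, 0.795]
contact_force: [-0.9, -0.5, 0.9]
opening: 0.0851
grip_force: 0.0
```

```bash
python3 go.py .622 -.293 .042;  python3 -c "
from h import *
a=snap('side','x6.png',(240,110,340,210));b=eyes.read_camera('top')[200:300,150:250]
cv2.imwrite('pics/c6.png',cv2.resize(np.hstack([a,b])[:,:,::-1],(800,400),interpolation=cv2.INTER_CUBIC))"
```

```text
t 26.15 tcp [ 0.6216 -0.2921  0.1535] [-3.137e+00  1.000e-03  7.950e-01] j [-0.54  0.49  0.45  1.54  0.    1.81]
shift mm [ -0.2   1.4 111.5]
```

View pics/c6.png

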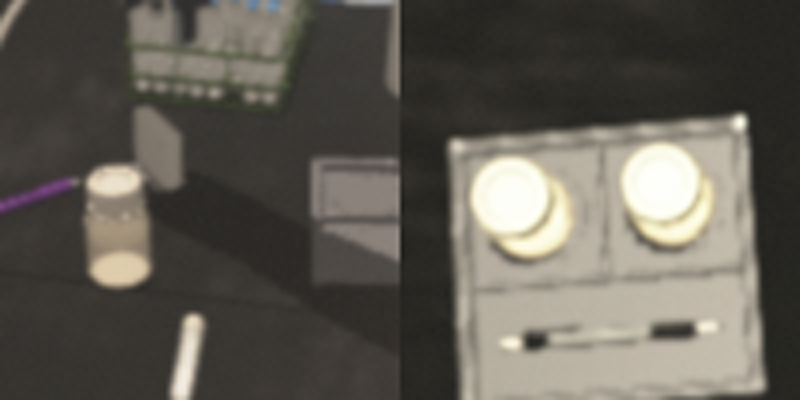

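Both bottles and the pencil are correctly seated in the large tray. The timer stands clear under the gripper, so I descend carefully.

Emit:
{"method": "carry_out", "body": {"targets": [[[0, 0, 20, 0, 0, 0], [0, 0, 30, 0, 0, 0], [0, 0, 20, 0, 0, 0], [0, 0, 10, 0, 0, 0], [0, 0, 5, 0, 0, 0], [0, 0, 5, 0, 0, 0], [0, 0, 5, 0, 0, 0], [0, 0, 5, 0, 0, 0], [0, 0, 0, 0, 0, 0]]]}}

```text
t: 27.15
tcp_pos: [0.6227, -0.2927, 0.0554]
tcp_rot: [-3.141, 0.0, 0.795]
contact_force: [-0.0, 0.0, -0.9]
opening: 0.0849
grip_force: 0.0
```

Emit:
{"method": "carry_out", "body": {"targets": [[[0, 0, 5, 0, 0, 0], [0, 0, 5, 0, 0, 0], [0, 0, 5, 0, 0, 0], [0, 0, 3, 0, 0, 0], [0, 0, 0, 0, 0, 0], [0, 0, 0, 0, 0, 0]]], "force": 30}}

```text
t: 27.75
tcp_pos: [0.6227, -0.2927, 0.0376]
tcp_rot: [-3.141, 0.0, 0.795]
contact_force: [0.4, -0.1, 0.1]
opening: 0.0848
grip_force: 0.0
```

Emit:
{"method": "carry_out", "body": {"targets": [[[0, 0, 0, 0, 0, 0], [0, 0, 0, 0, 0, 0], [0, 0, 0, 0, 0, 0], [0, 0, 0, 0, 0, 0], [0, 0, 0, 0, 0, 0], [0, 0, 0, 0, 0, 0]]], "grip": 55}}

```text
t: 28.35
tcp_pos: [0.6233, -0.293, 0.0385]
tcp_rot: [3.14, -0.0, 0.795]
contact_force: [0.3, 0.6, 2.9]
opening: 0.0643
grip_force: 33.8
```

Emit:
{"method": "carry_out", "body": {"targets": [[[0, 0, -5, 0, 0, 0], [0, 0, -15, 0, 0, 0], [0, 0, -30, 0, 0, 0], [0, 0, -10, 0, 0, 0], [0, 0, -5, 0, 0, 0], [0, 0, 0, 0, 0, 7.3], [0, 0, 0, 0, 0, 7.3], [0, 0, 0, 0, 0, 7.3], [0, 0, 0, 0, 0, 7.3], [0, 0, 0, 0, 0, 7.4], [0, 0, 0, 0, 0, 0], [0, 0, 0, 0, 0, 0]]]}}

```text
t: 29.55
tcp_pos: [0.6224, -0.2926, 0.1018]
tcp_rot: [-3.141, 0.001, 0.158]
contact_force: [-0.2, 0.3, -0.1]
opening: 0.0647
grip_force: 33.5
```

```bash
python3 go.py .4225 -.287 .09
```

```text
t 29.55 tcp [ 0.6224 -0.2926  0.1018] [-3.141e+00  1.000e-03  1.580e-01] j [-0.54  0.49  0.36  1.44 -0.    2.45]
shift mm [-196.5  -37.    12.1]
```

Emit:
{"method": "carry_out", "body": {"targets": [[[-7, -1, 0, 0, 0, 0], [-16, -3, 0, 0, 0, 0], [-28, -5, 0, 0, 0, 0], [-34, -6.5, 0, 0, 0, 0], [-34, -6.5, 0, 0, 0, 0], [-30, -6, 0, 0, 0, 0], [-24, -4.5, 0, 0, 0, 0], [-13, -2.5, 0, 0, 0, 0], [-7, -1.5, 0, 0, 0, 0], [-3.5, -0.5, 0, 0, 0, 0], [0, 0, 0, 0, 0, 0], [0, 0, 0, 0, 0, 0]]]}}

```text
t: 30.75
tcp_pos: [0.4235, -0.2869, 0.1028]
tcp_rot: [3.141, -0.001, 0.156]
contact_force: [0.6, 0.1, -0.8]
opening: 0.0648
grip_force: 33.5
```

Emit:
{"method": "carry_out", "body": {"targets": [[[0, 0, 10, 0, 0, 0], [0, 0, 15, 0, 0, 0], [0, 0, 7, 0, 0, 0], [0, 0, 0, 0, 0, 0], [0, 0, 0, 0, 0, 0]]]}}

```text
t: 31.25
tcp_pos: [0.4229, -0.2866, 0.0704]
tcp_rot: [-3.141, 0.0, 0.156]
contact_force: [0.9, -0.4, -0.4]
opening: 0.0645
grip_force: 33.5
```

```bash
python3 go.py .4225 -.287 .0425;  python3 -c "
from h import *
a=snap('side','x7.png',(290,130,365,190));b=eyes.read_camera('top')[215:305,345:457]
f=lambda i:cv2.resize(i[:,:,::-1],(400,320),interpolation=cv2.INTER_CUBIC)
cv2.imwrite('pics/c7.png',np.hstack([f(a),f(b)]))"
```

```text
t 31.25 tcp [ 0.4229 -0.2866  0.0704] [-3.141  0.     0.156] j [-0.73  0.04 -0.24  1.29 -0.    2.26]
shift mm [-0.5  0.4 27.9]
```

View pics/c7.png

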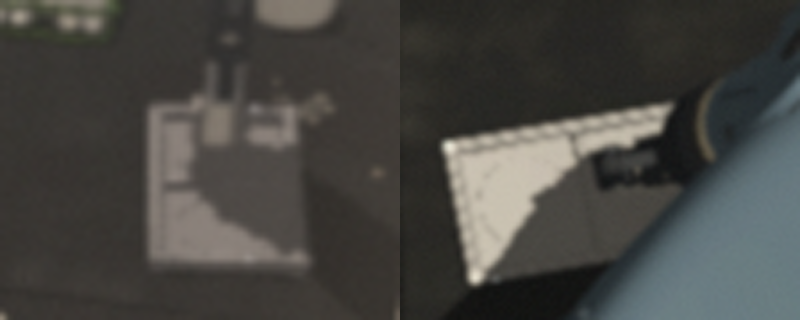

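The side half of the picture shows the timer's +y end, with its bottom edge running from (200,145) to (237,147). I check that against the pocket.

```bash
python3 -c "
from h import *
for u in (200,237): print(at('side',290+u/5.33,130+145/5.33,.032))
# predicted corners of +y face for foot spanning x +-28 about origin offset d ahead of TCP
c,s=np.cos(.156),np.sin(.156)
for d in (-39,-28,-17,0,17,28): 
  x,y=d/1000,.0325; p=proj('side',[.4229+c*x-s*y,-.2866+s*x+c*y,.032]); print(d,(p-[290,130])*5.33)
"
```

```text
[ 0.4292 -0.2515  0.032 ]
[ 0.4042 -0.2567  0.032 ]
-39 [273.429 146.042]
-28 [257.439 145.509]
-17 [241.449 144.976]
0 [216.931 144.443]
17 [192.413 143.91 ]
28 [176.423 143.377]
```

The visible body is centred on the TCP, and the foot fits the pocket with at least 8 mm to spare whichever way it extends. I lower it.

Emit:
{"method": "carry_out", "body": {"targets": [[[0, 0, 8, 0, 0, 0], [0, 0, 10, 0, 0, 0], [0, 0, 5, 0, 0, 0], [0, 0, 2.5, 0, 0, 0], [0, 0, 1.5, 0, 0, 0], [0, 0, 0, 0, 0, 0], [0, 0, 0, 0, 0, 0], [0, 0, 0, 0, 0, 0]]]}}

```text
t: 32.15
tcp_pos: [0.4232, -0.287, 0.0442]
tcp_rot: [3.141, -0.0, 0.156]
contact_force: [-0.0, 0.7, -0.5]
opening: 0.0647
grip_force: 33.5
```

Emit:
{"method": "carry_out", "body": {"targets": [[[0, 0, 0.5, 0, 0, 0], [0, 0, 0.5, 0, 0, 0], [0, 0, 0, 0, 0, 0], [0, 0, 0, 0, 0, 0]]]}}

```text
t: 32.55
tcp_pos: [0.4229, -0.2867, 0.0427]
tcp_rot: [-3.141, 0.0, 0.156]
contact_force: [0.3, -0.6, -0.7]
opening: 0.0651
grip_force: 33.5
```

Emit:
{"method": "carry_out", "body": {"targets": [[[0, 0, 0.5, 0, 0, 0], [0, 0, 0.4, 0, 0, 0], [0, 0, 0, 0, 0, 0], [0, 0, 0, 0, 0, 0]]]}}

```text
t: 32.95
tcp_pos: [0.4231, -0.2868, 0.0424]
tcp_rot: [3.141, -0.0, 0.156]
contact_force: [-2.2, 0.9, 4.5]
opening: 0.0643
grip_force: 34.1
```

Floor contact shows as 4.5 N. I release, rise, and head for bottle B.

Emit:
{"method": "carry_out", "body": {"targets": [[[0, 0, 0, 0, 0, 0], [0, 0, 0, 0, 0, 0], [0, 0, 0, 0, 0, 0], [0, 0, 0, 0, 0, 0], [0, 0, 0, 0, 0, 0], [0, 0, -5, 0, 0, 0], [0, 0, -15, 0, 0, 0], [0, 0, -40, 0, 0, 0], [0, 0, -45, 0, 0, 0], [0, 0, -45, 0, 0, 0], [0, 0, 0, 0, 0, 0], [0, 0, 0, 0, 0, 0]]], "grip": 82}}

```text
t: 34.15
tcp_pos: [0.424, -0.2877, 0.1942]
tcp_rot: [3.138, -0.003, 0.156]
contact_force: [-0.3, -0.7, -1.3]
opening: 0.082
grip_force: 0.0
```

Emit:
{"method": "carry_out", "body": {"targets": [[[0, 0, 0, 0, 0, -8.2], [0, 0, 0, 0, 0, -8.2], [0, 0, 0, 0, 0, -8.2], [0, 0, 0, 0, 0, -8.2], [0, 0, 0, 0, 0, -8.2], [0, 0, 0, 0, 0, -8.2], [0, 0, 0, 0, 0, -8.2], [0, 0, 0, 0, 0, -8.2], [0, 0, 0, 0, 0, -8.2], [0, 0, 0, 0, 0, -8.2], [0, 0, 0, 0, 0, -8.0], [0, 0, 0, 0, 0, 0]]], "grip": 85, "force": 40}}

```text
t: 35.35
tcp_pos: [0.4221, -0.286, 0.1897]
tcp_rot: [-3.139, -0.003, 1.726]
contact_force: [0.4, 0.5, 0.3]
opening: 0.0846
grip_force: 0.0
```

```bash
python3 go.py .618 -.122 .195
```

```text
t 35.35 tcp [ 0.4221 -0.286   0.1897] [-3.139e+00 -3.000e-03  1.726e+00] j [-0.73  0.01 -0.04  1.53  0.    0.69]
shift mm [131.7 219.   -5.4]
```

Emit:
{"method": "carry_out", "body": {"targets": [[[10, 16, 0, 0, 0, 0], [16, 27, 0, 0, 0, 0], [20, 33, 0, 0, 0, 0], [22, 36, 0, 0, 0, 0], [22, 36, 0, 0, 0, 0], [19, 32, 0, 0, 0, 0], [13, 22, 0, 0, 0, 0], [7, 12, 0, 0, 0, 0], [3.5, 5, 10, 0, 0, 0], [0, 0, 15, 0, 0, 0], [0, 0, 0, 0, 0, 0], [0, 0, 0, 0, 0, 0]]]}}

```text
t: 36.55
tcp_pos: [0.6174, -0.1225, 0.1658]
tcp_rot: [-3.139, -0.001, 1.725]
contact_force: [0.5, 0.2, 0.1]
opening: 0.0851
grip_force: 0.0
```

```bash
python3 go.py .6175 -.121 .081; python3 -c "
from h import *
# small tray from top: bright blobs check
b=eyes.read_camera('top');cv2.imwrite('pics/raw_t8.png',b[:,:,::-1])"
```

```text
t 36.55 tcp [ 0.6174 -0.1225  0.1658] [-3.139e+00 -1.000e-03  1.725e+00] j [-0.3   0.32  0.27  1.52 -0.    1.11]
shift mm [ 1.4  0.5 84.8]
```

Emit:
{"method": "carry_out", "body": {"targets": [[[1.5, 0.5, 20, 0, 0, 0], [0, 0, 25, 0, 0, 0], [0, 0, 20, 0, 0, 0], [0, 0, 10, 0, 0, 0], [0, 0, 6, 0, 0, 0], [0, 0, 3, 0, 0, 0], [0, 0, 0, 0, 0, 0], [0, 0, 0, 0, 0, 0]]]}}

```text
t: 37.4
tcp_pos: [0.6198, -0.1206, 0.0842]
tcp_rot: [3.14, 0.001, 1.726]
contact_force: [0.4, 0.1, 0.2]
opening: 0.0849
grip_force: 0.0
```

Emit:
{"method": "carry_out", "body": {"targets": [[[0, 0, 0, 0, 0, 0], [0, 0, 0, 0, 0, 0], [0, 0, 0, 0, 0, 0], [0, 0, 0, 0, 0, 0], [0, 0, 0, 0, 0, 0], [0, 0, 0, 0, 0, 0], [0, 0, 0, 0, 0, 0], [0, 0, 0, 0, 0, 0]]], "grip": 40}}

```text
t: 38.2
tcp_pos: [0.6197, -0.1204, 0.0838]
tcp_rot: [3.14, 0.001, 1.727]
contact_force: [-0.8, 0.7, 5.5]
opening: 0.0445
grip_force: 41.4
```

Emit:
{"method": "carry_out", "body": {"targets": [[[0, 0, -5, 0, 0, 0], [0, 0, -10, 0, 0, 0], [0, 0, -20, 0, 0, 0], [0, 0, -20, 0, 0, 0], [0, 0, -5, 0, 0, 0], [0, 0, 0, 0, 0, 0], [0, 0, 0, 0, 0, 0]]]}}

```text
t: 38.9
tcp_pos: [0.6184, -0.1201, 0.1417]
tcp_rot: [-3.14, -0.001, 1.727]
contact_force: [-0.1, 0.1, -1.3]
opening: 0.0446
grip_force: 40.8
```

```bash
python3 go.py .4026 -.1985 .142
```

```text
t 38.9 tcp [ 0.6184 -0.1201  0.1417] [-3.140e+00 -1.000e-03  1.727e+00] j [-0.3   0.32  0.22  1.47 -0.    1.12]
shift mm [ -43.9 -225.4    0. ]
```

Emit:
{"method": "carry_out", "body": {"targets": [[[-2, -8, 0, 0, 0, 0], [-3.5, -18, 0, 0, 0, 0], [-6, -30, 0, 0, 0, 0], [-7.5, -38, 0, 0, 0, 0], [-7.5, -38, 0, 0, 0, 0], [-6.5, -34, 0, 0, 0, 0], [-5, -28, 0, 0, 0, 0], [-3, -17, 0, 0, 0, 0], [-2, -10, 0, 0, 0, 0], [-1, -4, 0, 0, 0, 0], [0, 0, 0, 0, 0, 0], [0, 0, 0, 0, 0, 0]]]}}

```text
t: 40.1
tcp_pos: [0.4041, -0.1986, 0.1427]
tcp_rot: [3.141, -0.0, 1.727]
contact_force: [0.3, 0.6, -1.3]
opening: 0.0446
grip_force: 40.9
```

Emit:
{"method": "carry_out", "body": {"targets": [[[0, 0, 10, 0, 0, 0], [0, 0, 20, 0, 0, 0], [0, 0, 12, 0, 0, 0], [0, 0, 6, 0, 0, 0], [0, 0, 4, 0, 0, 0], [0, 0, 2, 0, 0, 0], [0, 0, 0.5, 0, 0, 0], [0, 0, 0, 0, 0, 0], [0, 0, 0, 0, 0, 0], [0, 0, 0, 0, 0, 0]]]}}

```text
t: 41.1
tcp_pos: [0.4039, -0.1989, 0.0889]
tcp_rot: [3.141, 0.001, 1.727]
contact_force: [-0.8, -0.3, -2.0]
opening: 0.0448
grip_force: 40.9
```

Emit:
{"method": "carry_out", "body": {"targets": [[[0, 0, 0.8, 0, 0, 0], [0, 0, 0.4, 0, 0, 0], [0, 0, 0, 0, 0, 0], [0, 0, 0, 0, 0, 0]]]}}

```text
t: 41.5
tcp_pos: [0.4039, -0.199, 0.0878]
tcp_rot: [3.141, 0.001, 1.727]
contact_force: [-1.0, 0.0, 2.5]
opening: 0.0448
grip_force: 41.5
```

Emit:
{"method": "carry_out", "body": {"targets": [[[0, 0, 0, 0, 0, 0], [0, 0, 0, 0, 0, 0], [0, 0, 0, 0, 0, 0], [0, 0, 0, 0, 0, 0], [0, 0, 0, 0, 0, 0], [0, 0, 0, 0, 0, 0], [0, 0, 0, 0, 0, 0], [0, 0, -5, 0, 0, 0], [0, 0, -20, 0, 0, 0], [0, 0, -40, 0, 0, 0], [0, 0, -45, 0, 0, 0], [0, 0, 0, 0, 0, 0]]], "grip": 85}}

```text
t: 42.7
tcp_pos: [0.4068, -0.2009, 0.2048]
tcp_rot: [3.132, 0.009, 1.727]
contact_force: [0.7, 0.2, 0.5]
opening: 0.0852
grip_force: 0.0
```

Emit:
{"method": "carry_out", "body": {"targets": [[[15, 0, 0, 0, 0, 0], [30, 0, 0, 0, 0, 0], [45, 0, 0, 0, 0, 0], [45, 0, 0, 0, 0, 0], [45, 0, 0, 0, 0, 0], [45, 0, 0, 0, 0, 0], [30, 0, 0, 0, 0, 0], [15, 0, 0, 0, 0, 0], [0, 0, 0, 0, 0, 0], [0, 0, 0, 0, 0, 0]]]}}

```text
t: 43.7
tcp_pos: [0.3608, 0.0683, 0.1962]
tcp_rot: [-3.14, 0.0, 1.728]
contact_force: [-0.4, -0.5, 0.6]
opening: 0.085
grip_force: 0.0
```

```bash
python3 -c "
from h import *
a=snap('side','x9.png',(285,110,375,200));b=eyes.read_camera('top')[200:300,345:445]
f=lambda i:cv2.resize(i[:,:,::-1],(400,400),interpolation=cv2.INTER_CUBIC)
cv2.imwrite('pics/c9.png',np.hstack([f(a),f(b)]));print(env.get_state()['t'])"
```

```text
43.8
```

View pics/c9.png

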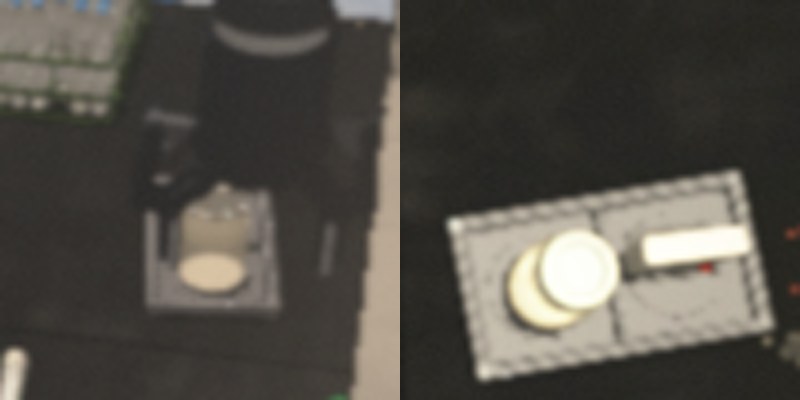

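The last picture shows bottle B (base at (545,288)) and the timer (strip at (695,245), red button to the front) both upright and inside their pockets. The arm is clear, so I hand in the job.

```bash
python3 -c "
from workcell import env
print(env.sign_off())"
```

```text
the job is handed in; nothing more can be done
None
```

Both kits are made up and handed in at about 44 s: the large tray has two bottles and the grey pencil, and the small tray has one bottle and the timer, all released and inside their pockets or lane in the last pictures of each tray.

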